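# Make up two desk-set kits from the clay stock

## Robot

A 6-joint arm with a two-finger parallel gripper is mounted at the origin on the work surface. World frame = base frame: x ahead of the robot, y to its left, z up, the work surface at z = 0. Lengths are in m, angles in rad, forces in N, time in s.
With the tool pointing down it reaches from about 0.3 to 0.875 m from the base axis. Payload 6.4 kg.
Tool frame: the origin (TCP) lies on the centre line of the jaws, within the pads' length; the fingertips stand 25 mm ahead of it and the grasp point (between the pads) lies 6 mm ahead of it (ctrl.tip_reach is the distance from the TCP to the fingertips, in m); z points along the fingers, y is the line along which they close (so a half turn about z gives the same grasp; the last joint's range is limited). The gripper opens to 85 mm and grips with 20 to 120 N. Pads are 22 mm wide; open, the fingers measure 114 mm over their backs; the gripper's body (76 mm by 85 mm) begins 54 mm behind the grasp point. The pads swing forward as they close: fully open they stand 13 mm farther back than shut.
Start: joints at [1.052, 0.181, 1.607, -0, 1.354, -0.206], TCP at [0.177, 0.547, 0.256] pointing down, gripper open.
Joint ranges: [-2.99, 2.99], [-0.89, 2.07], [0.3, 2.58], [-1.14, 4.28], [0, 2.63], [-3.12, 3.12]. Speed limits (rad/s): [2.57, 2.57, 3.01, 3.14, 3.14, 3.14].

## Interface

Orientations are given as a unit quaternion [w, x, y, z].
In Python, from bench import ctrl gives the robot as it stands.
- The arm moves only by the tool servo_tool, never from a script. Its argument "motion" is a list that holds one entry, the list of rows, each a list of 5 numbers: the shift along the tool's x, y, z in cm, then the turn about the tool's z in degrees, then the closure, from -1 (fully open) to 1 (shut). In form: [[[dx, dy, dz, twist, claw], ...]]. A call has 1 to 5 rows; each row is the pose to reach, as a shift and turn from the pose commanded when the call began, along the tool's axes at that moment; what a row does not reach only later rows make up. A row lasts 1/10 s, in which the tool goes at most 50 mm and 8.59 degrees, less where a joint would pass 70% of its speed; a pose out of reach is approached as far as the arm can. A call with a gripper value outside its range is refused whole. The fingers move at their own pace and stop on an object; the grip force is fixed at half the most. Time passes only in rows, so rows that repeat a pose let the fingers close. It gives the time, the measured TCP pose, the force, the opening and the grip force at its end, in the units of the state.
- ctrl.get_obs(): the state, without advancing time (a new reading comes with each control period).
- ctrl.camera(name): name is "side" or "top"; returns a dict with "pixels" (420x560x3 uint8, red, green, blue), "depth" (420x560 float32, m along the optical axis (not along the pixel's ray), 0 where there is no reading), "fx", "fy", "cx", "cy" (pixels), "R" (3x3) and "t" (3): a world point X has camera coordinates R X + t. Camera axes: x right, y down, z forward; pixel columns grow to the right and rows downward; lengths in m; the calibration is good to about 2 mm. A picture is of the moment at which its call begins.
- ctrl.hand_in(): hands the job in; it is judged then, once.
The state is a dict: "time_s": time; "q": joint angles; "dq": joint speeds; "joint_efforts": joint torques, N m; "eef_pos": TCP position; "eef_rot": TCP orientation; "wrist_force": force on the tool from outside, world axes, zero at the start; "torque": the same for the moment, N m; "opening": opening from 0.0 (shut) to 1.0 (fully open); "grasp_force": force on a finger pad.
Only numpy, scipy, OpenCV 4.12 (cv2) and the standard library are available. Lean on these libraries where they do the work, as an engineer would, in place of code of your own. Each camera call takes 0.05 s, during which the arm holds its last target. There are 200 camera calls.

## Task

Make up the two desk-set kits from the brown clay pieces on the red cloth. In the three-cell tray put the brush rest in the long cell and the brush pot and the large seal in the two square cells, one in each, whichever way round; in the two-cell tray put the water dropper in the square cell and the small seal in the narrow cell. Lower every piece, rather than dropping it, so that it stands upright and flat on the floor of its cell, knock no piece over on the way, and leave the small bowl, the scraper and the modelling tool where they lie.

Things in the scene. Friction and masses are not known exactly. Their poses are not given: they have to be found in the camera images.
- three_cell_tray: Fixed open wooden tray, 159 (x) by 131 (y) mm. Floor 6 mm thick, walls and partitions 5 mm thick, tops at 14 mm. Long cell, 149 (x) by 44 mm inside, centred at (0, -38.5) mm; two square cells, 72 x 72 mm inside, centred at (-38.5, 24.5) and (38.5, 24.5) mm. Left or right of the stock, x roughly away from the robot. Origin: centre of the underside, z up.
- two_cell_tray: Fixed open wooden tray, 135 (x) by 82 (y) mm. Floor 6 mm thick, walls and partition 5 mm thick, tops at 14 mm. Square cell, 72 x 72 mm inside, centred at (-26.5, 0) mm; narrow cell, 48 (x) by 72 (y) mm inside, centred at (38.5, 0) mm. On the other side from the three-cell tray, x roughly away from the robot. Origin: centre of the underside, z up.
- brush_pot: Brown clay pot, an open-topped straight round tube with a bottom: 54 mm across, 76 mm high, walls 5 mm. Origin: centre of the underside, z up.
- large_seal: Brown clay seal block: upright square block, 44 x 44 mm, sides plain up to 58 mm, then stepped in to a top at 66 mm. x and y are square to its sides. Origin: centre of the underside, z up.
- small_seal: Brown clay seal block like the large one: 32 x 32 mm, sides plain up to 42 mm, then stepped in to a top at 50 mm. x and y are square to its sides. Origin: centre of the underside, z up.
- brush_rest: Brown clay brush rest, a row of five mountain peaks: foot 116 mm long (x), 26 mm thick (y), 16 mm high; peaks 20 mm thick (y), the middle one 26 mm wide, round-topped, 48 mm high, good to grip across its thickness; the next two 36 mm, the outer two 27 mm high. x roughly away from the robot. Origin: centre of the underside, z up.
- water_dropper: Brown clay water dropper: squat closed round jar 50 mm across with straight sides from 8 to 40 mm height, then a shoulder and a stubby neck 18 mm across up to 54 mm. Origin: centre of the underside, z up.
- small_bowl: Bystander: small open brown clay bowl, 60 mm across the rim, 32 mm high, standing among the stock. Origin: centre of the underside, z up.
- scraper: Bystander: flat steel scraper with a red handle, 120 mm long along its y, 30 mm wide, up to 6 mm thick, lying between the two rows of stock. Origin: centre of the underside, z up.
- modelling_tool: Bystander: dark wooden modelling stick, 150 mm long along its y, 12 mm wide, 8 mm thick, lying beyond the stock. Origin: centre of the underside, z up.

How it is judged:
At the end, for the whole second after the job is handed in: Brush rest in the long cell, brush pot and large seal one in each square cell of the three-cell tray; water dropper in the square, small seal in the narrow cell of the two-cell tray; anywhere in its cell, underside within 4 mm of the cell floor, leaning under 0.12 rad, all at rest (((x of brush_pot in the frame of three_cell_tray between -0.0495 and -0.0275 m and y of brush_pot in the frame of three_cell_tray between 0.0135 and 0.0355 m and z of brush_pot in the frame of three_cell_tray between 0.002 and 0.01 m and angle between brush_pot's own z axis and vertical below 0.12 rad) or (x of brush_pot in the frame of three_cell_tray between 0.0275 and 0.0495 m and y of brush_pot in the frame of three_cell_tray between 0.0135 and 0.0355 m and z of brush_pot in the frame of three_cell_tray between 0.002 and 0.01 m and angle between brush_pot's own z axis and vertical below 0.12 rad)) and ((x of large_seal in the frame of three_cell_tray between -0.0545 and -0.0225 m and y of large_seal in the frame of three_cell_tray between 0.0085 and 0.0405 m and z of large_seal in the frame of three_cell_tray between 0.002 and 0.01 m and angle between large_seal's own z axis and vertical below 0.12 rad) or (x of large_seal in the frame of three_cell_tray between 0.0225 and 0.0545 m and y of large_seal in the frame of three_cell_tray between 0.0085 and 0.0405 m and z of large_seal in the frame of three_cell_tray between 0.002 and 0.01 m and angle between large_seal's own z axis and vertical below 0.12 rad)) and horizontal distance between brush_pot and large_seal above 0.045 m and x of brush_rest in the frame of three_cell_tray between -0.019 and 0.019 m and y of brush_rest in the frame of three_cell_tray between -0.0495 and -0.0275 m and z of brush_rest in the frame of three_cell_tray between 0.002 and 0.01 m and angle between each of brush_rest, water_dropper, small_seal's own z axis and vertical below 0.12 rad and x of water_dropper in the frame of two_cell_tray between -0.0395 and -0.0135 m and y of water_dropper in the frame of two_cell_tray between -0.013 and 0.013 m and z of water_dropper in the frame of two_cell_tray between 0.002 and 0.01 m and x of small_seal in the frame of two_cell_tray between 0.0285 and 0.0485 m and y of small_seal in the frame of two_cell_tray between -0.022 and 0.022 m and z of small_seal in the frame of two_cell_tray between 0.002 and 0.01 m and linear speed of each of brush_pot, large_seal, brush_rest, water_dropper, small_seal below 0.02 m/s and angular speed of each of brush_pot, large_seal, brush_rest, water_dropper, small_seal below 0.2 rad/s); the robot touches nothing.
It fails at once if a piece of the stock is tipped over (more than 0.7 rad) (angle between any of brush_pot, large_seal, brush_rest, water_dropper, small_seal's own z axis and vertical above 0.7 rad).
It fails at once if a bystander is pushed more than 30 mm from its place (distance of any of small_bowl, scraper, modelling_tool from where it was at the start of the episode above 0.03 m).
It fails at once if a piece is let fall (moving faster than 0.55 m/s, a drop of about 15 mm, with no finger on it) ((linear speed of brush_pot above 0.55 m/s and contact force between the fingers and brush_pot below 0.1 N) or (linear speed of large_seal above 0.55 m/s and contact force between the fingers and large_seal below 0.1 N) or (linear speed of brush_rest above 0.55 m/s and contact force between the fingers and brush_rest below 0.1 N) or (linear speed of water_dropper above 0.55 m/s and contact force between the fingers and water_dropper below 0.1 N) or (linear speed of small_seal above 0.55 m/s and contact force between the fingers and small_seal below 0.1 N)).
It also fails if it takes over 134 s, if anything falls off the work surface, if the arm or the gripper's body presses on something with over 40 N, if the wrist force passes 120 N, or if a joint passes its speed limit or range.

## Working session

There is one attempt and no reset: what is moved stays moved. The work goes in short steps, Python scripts to look and compute and a tool call to move; the robot and the scene stay as the last step left them, time stands still between calls to the robot, and variables do not carry over. Pictures are saved under pics/ and viewed, at most 14 in all, crops included, and the job is handed in when it is done.

Besides the shell and the picture viewer there is one more tool, called after "Call:" as name(argument=value, ...) on one line, values as JSON. servo_tool: Moves the arm, as the interface text tells. Its arguments: {"type":"object","properties":{"motion":{"type":"array"}},"required":["motion"]}

```bash
mkdir -p pics; cat > h.py <<'E'
import numpy as np,cv2
from bench import ctrl
def cloud(c):
    h,w=c["depth"].shape; v,u=np.mgrid[:h,:w]; d=c["depth"]
    P=np.stack([(u-c["cx"])/c["fx"]*d,(v-c["cy"])/c["fy"]*d,d],-1)
    return (P-c["t"])@np.asarray(c["R"])  # R^T (P-t)
def save(c,n): cv2.imwrite("pics/"+n,c["pixels"][:,:,::-1])
E
python3 - <<'E'
from h import *
for n in("top","side"):
    c=ctrl.camera(n); save(c,n+"0.png"); np.savez("pics/%s0.npz"%n,**c)
    print(n,-np.array(c["R"]).T@c["t"],c["fx"],np.round(c["R"],3).tolist(), (c["depth"]>0).mean())
o=ctrl.get_obs();print({k:np.round(v,3) for k,v in o.items()},ctrl.tip_reach)
E
```

```text
top [ 0.41809757 -0.00692618  0.93343218] 423.23422794671717 [[-0.074, -0.997, -0.005], [-0.977, 0.073, -0.2], [0.2, -0.01, -0.98]] 0.9960926870748299
side [0.33772407 0.80237482 0.50981094] 391.8754766792152 [[-0.95, -0.313, -0.017], [-0.137, 0.463, -0.876], [0.282, -0.829, -0.482]] 0.9960799319727891
{'time_s': np.float64(0.1), 'q': array([ 1.052,  0.181,  1.608, -0.   ,  1.354, -0.206]), 'dq': array([-0.   ,  0.001, -0.003, -0.001, -0.002, -0.   ]), 'joint_efforts': array([ 1.0000e-03, -4.4587e+01, -3.5224e+01, -0.0000e+00,  4.0000e-03,
        0.0000e+00]), 'eef_pos': array([0.177, 0.547, 0.255]), 'eef_rot': array([-0.   ,  0.156,  0.988, -0.001]), 'wrist_force': array([ 0.368, -0.777,  0.206]), 'torque': array([ 0.003, -0.038,  0.047]), 'grasp_force': np.float64(0.0), 'opening': np.float64(1.001)} 0.025
```

View pics/top0.png

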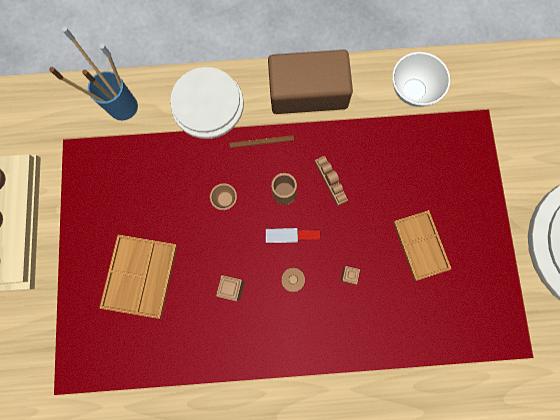

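View pics/side0.png

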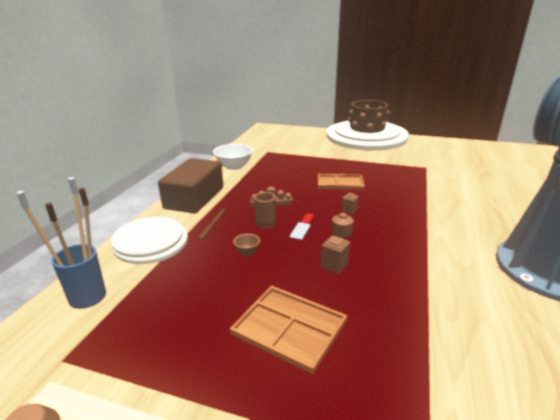

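The top view shows the three-cell tray on the left (139,277) and the two-cell tray on the right (422,245). The back row is bowl (223,197), pot (284,188) and rest (331,180). The front row is large seal (230,288), dropper (293,280) and small seal (352,275). The scraper is at (293,236) and the modelling tool at (262,142). The side view agrees, and everything is upright.

```bash
cat > m.py <<'E'
from h import *
def measure(c,lo=0.004):
    W=cloud(c); hsv=cv2.cvtColor(c["pixels"],cv2.COLOR_RGB2HSV)
    ok=(c["depth"]>0)
    roi=np.zeros(ok.shape,np.uint8); cv2.fillPoly(roi,[np.array([[70,150],[480,120],[520,350],[65,385]])],1)
    m=(ok&(roi>0)&(W[...,2]>lo)).astype(np.uint8)
    n,l,st,ce=cv2.connectedComponentsWithStats(m)
    for i in range(1,n):
        if st[i,4]<40: continue
        P=W[l==i]; zm=np.percentile(P[:,2],98)
        T=P[P[:,2]>zm-0.006][:,:2]
        f=lambda X:[np.round(a,4) if np.ndim(a)==0 else tuple(np.round(a,4)) for a in [tuple(np.array(q)/1000) if np.ndim(q) else q for q in cv2.minAreaRect((X*1000).astype(np.float32))]]
        print(ce[i].round(),st[i,4],"z%.4f"%zm,"top",f(T),"all",f(P[:,:2]))
if __name__=="__main__":
    c=dict(np.load("pics/top0.npz")); measure(c)
    W=cloud(c); print("cloth z",W[320:340,200:400,2].mean(),W[220:230,180:200,2].mean())
    # trays by colour, edges on plane
E
python3 m.py
```

```text
[260. 141.] 386 z0.0122 top [(np.float64(0.7686), np.float64(0.0391)), (np.float64(0.0198), np.float64(0.1486)), np.float64(0.7194)] all [(np.float64(0.7704), np.float64(0.0378)), (np.float64(0.0253), np.float64(0.1596)), np.float64(1.3511)]
[331. 180.] 688 z0.0499 top [(np.float64(0.6638), np.float64(-0.1119)), (np.float64(0.0223), np.float64(0.0202)), np.float64(20.7457)] all [(np.float64(0.6654), np.float64(-0.1138)), (np.float64(0.1295), np.float64(0.0413)), np.float64(25.2597)]
[140. 164.] 41 z0.0067 top [(np.float64(0.7344), np.float64(0.3219)), (np.float64(0.0337), np.float64(0.0233)), np.float64(8.7273)] all [(np.float64(0.7344), np.float64(0.3219)), (np.float64(0.0337), np.float64(0.0233)), np.float64(8.7273)]
[284. 188.] 701 z0.0795 top [(np.float64(0.6429), np.float64(-0.005)), (np.float64(0.0523), np.float64(0.052)), np.float64(85.8896)] all [(np.float64(0.6557), np.float64(-0.0056)), (np.float64(0.0679), np.float64(0.0779)), np.float64(86.3377)]
[223. 196.] 593 z0.0358 top [(np.float64(0.6406), np.float64(0.1288)), (np.float64(0.0576), np.float64(0.0568)), np.float64(85.
[... 928 characters left out ...]
at64(0.0171), np.float64(0.0176)), np.float64(48.2913)] all [(np.float64(0.4508), np.float64(-0.0087)), (np.float64(0.0528), np.float64(0.0542)), np.float64(32.0751)]
[350. 275.] 283 z0.0529 top [(np.float64(0.45), np.float64(-0.131)), (np.float64(0.0246), np.float64(0.025)), np.float64(72.0227)] all [(np.float64(0.4504), np.float64(-0.132)), (np.float64(0.0386), np.float64(0.0386)), np.float64(85.7939)]
[230. 288.] 568 z0.0700 top [(np.float64(0.4419), np.float64(0.1206)), (np.float64(0.0344), np.float64(0.036)), np.float64(72.3946)] all [(np.float64(0.4407), np.float64(0.1235)), (np.float64(0.0663), np.float64(0.0549)), np.float64(69.3835)]
cloth z 0.004504393466386608 0.002191841972320759
```

```bash
cat > m2.py <<'E'
from h import *
t=dict(np.load("pics/top0.npz")); s=dict(np.load("pics/side0.npz"))
Wt,Ws=cloud(t),cloud(s)
ap={"pot":(.643,-.005,.0765),"lseal":(.442,.1206,.067),"drop":(.45,-.01,.055),"sseal":(.45,-.131,.05),"rest":(.664,-.112,.047),"bowl":(.64,.129,.033)}
for k,(x,y,h) in ap.items():
    o=[]
    for W in(Wt,Ws):
        P=W.reshape(-1,3); P=P[np.hypot(P[:,0]-x,P[:,1]-y)<.04]; zm=np.percentile(P[P[:,2]>.015][:,2],98)
        T=P[P[:,2]>zm-.004]; r=cv2.minAreaRect((T[:,:2]*1000).astype(np.float32)); o.append((np.round(r[0],1),np.round(r[1],1),round(r[2],1),round(zm,4)))
    print(k,*o)
P=Wt.reshape(-1,3);P=P[(np.hypot(P[:,0]-.664,P[:,1]+.112)<.07)]
for lo in(.008,.02,.026,.034):
    Q=(P[P[:,2]>lo][:,:2]*1000).astype(np.float32); v=np.linalg.svd(Q-Q.mean(0))[2][0] if len(Q)<3000 else 0
    print(lo,len(Q),cv2.minAreaRect(Q),np.degrees(np.arctan(v[1]/v[0])))
# trays in side view
for x,y in((.483,.321),(.505,-.296)):
    for W in (Wt,Ws):
        P=W.reshape(-1,3);P=P[(np.abs(P[:,0]-x)<.12)&(np.abs(P[:,1]-y)<.12)]
        b=P[P[:,2]<np.percentile(P[:,2],50)]
        zm=np.percentile(P[:,2],98.5); Q=P[(P[:,2]>zm-.006)&(P[:,2]<zm+.006)]
        print("tray",zm,cv2.minAreaRect((Q[:,:2]*1000).astype(np.float32)))
E
python3 m2.py
```

```text
pot (array([642.9,  -5.1]), array([52.1, 52. ]), 85.6, np.float64(0.0799)) (array([640.3,  -3.6]), array([53.2, 54.4]), 51.9, np.float64(0.0787))
lseal (array([440.4, 120. ]), array([30. , 30.5]), 72.0, np.float64(0.0701)) (array([441.3, 123.9]), array([30.6, 34. ]), 69.6, np.float64(0.0686))
drop (array([418.1,  -6.9]), array([0., 0.]), 0.0, np.float64(0.9334)) (array([448.6,  -8.3]), array([14.8, 15.6]), 54.8, np.float64(0.0565))
sseal (array([ 450.6, -130.9]), array([23.3, 16.5]), 74.5, np.float64(0.0529)) (array([ 450.2, -127. ]), array([18.6, 22.8]), 78.1, np.float64(0.0518))
rest (array([ 663. , -112.2]), array([18.8, 20.2]), 20.7, np.float64(0.0505)) (array([ 662.5, -111.7]), array([19.2, 21.7]), 21.4, np.float64(0.0504))
bowl (array([640.5, 128.6]), array([57.3, 56.6]), 85.1, np.float64(0.0366)) (array([638.4, 129.2]), array([57.3, 59.1]), 36.0, np.float64(0.0344))
0.008 640 ((661.52001953125, -104.97703552246094), (116.17721557617188, 40.78632354736328), 21.915742874145508) 22.408302
0.02 465 ((663.4585571289062, -111.15692138671875), (113.0688247680664, 23.3911075592041), 21.14949607849121) 22.168837
0.026 385 ((663.2280883789062, -112.28960418701172), (108.00794219970703, 21.21949577331543), 21.395906448364258) 22.38139
0.034 230 ((663.3750610351562, -112.07640075683594), (67.43294525146484, 20.35921859741211), 21.61794090270996) 22.346956
tray 0.017186670306594827 ((483.3171081542969, 320.741943359375), (132.45594787597656, 159.02890014648438), 76.43123626708984)
tray 0.016413583600621152 ((482.0337219238281, 321.0343017578125), (133.23214721679688, 160.5950469970703), 76.63703155517578)
tray 0.01575193167780148 ((504.6440124511719, -296.069091796875), (135.04177856445312, 83.18550109863281), 13.479642868041992)
tray 0.016952907764728107 ((502.9288635253906, -295.2303466796875), (132.7245330810547, 89.42312622070312), 13.00747013092041)
```

```bash
cat > p.py <<'E'
from h import *
from scipy.spatial.transform import Rotation as Ro
T3=((.4827,.321),-13.5);T2=((.504,-.2957),13.4)
def cell(T,x,y):
    a=np.radians(T[1]);c,s=np.cos(a),np.sin(a);return T[0][0]+c*x-s*y,T[0][1]+s*x+c*y
def plan(*wps):
    o=ctrl.get_obs();q=o["eef_rot"];p=np.array(o["eef_pos"]);R=Ro.from_quat([q[1],q[2],q[3],q[0]]).as_matrix()
    yaw=np.degrees(np.arctan2(R[1,1],R[0,1])); print("t",o["time_s"],"p",p.round(4),"yaw",yaw.round(1),"tilt",R[:,2].round(3),"q",np.round(o["q"],2),"F",o["wrist_force"].round(1),"open",o["opening"])
    for x,y,z,w in wps:
        a=np.radians(yaw); Y=np.array([np.cos(a),np.sin(a),0]);Z=np.array([0,0,-1.]);X=np.cross(Y,Z)
        d=np.array([x,y,z])-p; tw=-(w-yaw)
        print("->",np.round([x,y,z],3),"shift cm",np.round(100*np.array([d@X,d@Y,d@Z]),2),"twist",round(tw,1))
        p=np.array([x,y,z]);yaw=w
E
python3 - <<'E'
from p import *
x,y=cell(T3,-38.5e-3,24.5e-3)
plan((.441,.1215,.13,72),(.441,.1215,.046,72),(.441,.1215,.15,72),(x,y,.15,76.5),(x,y,.0525,76.5),(x,y,.18,76.5),
 (.6416,-.0044,.18,76.5),(.6416,-.0044,.056,76.5))
E
```

```text
t 0.1 p [0.1767 0.5467 0.2555] yaw 72.1 tilt [-0.001 -0.001 -1.   ] q [ 1.05  0.18  1.61 -0.    1.35 -0.21] F [ 0.4 -0.8  0.2] open 1.0011922985744428
-> [0.441 0.122 0.13 ] shift cm [-38.23 -32.33  12.55] twist 0.1
-> [0.441 0.122 0.046] shift cm [0.  0.  8.4] twist 0
-> [0.441 0.122 0.15 ] shift cm [  0.    0.  -10.4] twist 0
-> [0.451 0.354 0.15 ] shift cm [ 6.23 22.4   0.  ] twist -4.5
-> [0.451 0.354 0.052] shift cm [0.   0.   9.75] twist -0.0
-> [0.451 0.354 0.18 ] shift cm [  0.     0.   -12.75] twist -0.0
-> [ 0.642 -0.004  0.18 ] shift cm [-26.9  -30.38   0.  ] twist -0.0
-> [ 0.642 -0.004  0.056] shift cm [ 0.   0.  12.4] twist -0.0
```

Call:
servo_tool(motion=[[[-19,-16,0,0,-1],[-19,-16,0,0,-1],[-19,-16,0,0,-1],[-19,-16,0,0,-1],[-19,-16,0,0,-1]]])

```text
time_s: 0.6
eef_pos: [0.3088, 0.3346, 0.256]
eef_rot: [-0.0, 0.155, 0.988, -0.0]
wrist_force: [-0.2, 0.4, 1.0]
opening: 1.0
grasp_force: 0.0
```

Call:
servo_tool(motion=[[[-19.2,-16.3,0,0,-1],[-19.2,-16.3,0,0,-1],[-19.2,-16.3,0,0,-1],[-19.2,-16.3,0,0,-1],[-19.2,-16.3,0,0,-1]]])

```text
time_s: 1.1
eef_pos: [0.4405, 0.1219, 0.2562]
eef_rot: [0.0, 0.156, 0.988, 0.0]
wrist_force: [1.0, 0.2, 0.2]
opening: 0.999
grasp_force: 0.0
```

Call:
servo_tool(motion=[[[0,0,5,0,-1],[0,0,9,0,-1],[0,0,12.5,0,-1],[0,0,12.5,0,-1]]])

```text
time_s: 1.5
eef_pos: [0.4358, 0.1234, 0.1266]
eef_rot: [-0.005, 0.156, 0.988, -0.001]
wrist_force: [-0.6, 0.8, 0.1]
opening: 1.002
grasp_force: 0.0
```

```bash
python3 - <<'E'
from p import *
plan((.441,.1215,.046,72))
c=ctrl.camera("side"); save(c,"s1.png")
E
```

```text
t 1.5 p [0.4358 0.1234 0.1266] yaw 72.0 tilt [-0.011 -0.    -1.   ] q [ 0.01  0.08  2.01 -0.    1.06 -1.24] F [-0.6  0.8  0.1] open 1.0019699084191565
-> [0.441 0.122 0.046] shift cm [-0.55 -0.02  8.06] twist 0.0
```

View pics/s1.png

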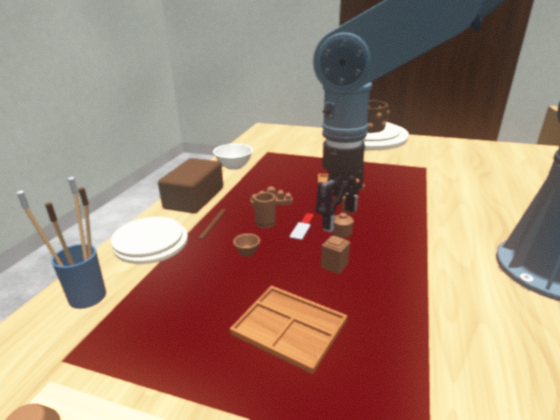

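The side view shows the open gripper above the large seal (336,253), with tips near (335,215). I'll let it settle and then descend.

Call:
servo_tool(motion=[[[0,0,2,0,-1],[0,0,4,0,-1],[0,0,4,0,-1],[0,0,4,0,-1]]])

```text
time_s: 1.95
eef_pos: [0.4412, 0.124, 0.0931]
eef_rot: [0.001, 0.156, 0.988, 0.0]
wrist_force: [1.0, 0.5, 0.3]
opening: 1.001
grasp_force: 0.0
```

```bash
python3 - <<'E'
from p import *
plan((.441,.1215,.046,72))
E
```

```text
t 1.95 p [0.4412 0.124  0.0931] yaw 72.1 tilt [ 0.002  0.    -1.   ] q [ 0.01  0.15  2.02  0.    0.97 -1.24] F [1.  0.5 0.3] open 1.0010741470678173
-> [0.441 0.122 0.046] shift cm [-0.06 -0.25  4.71] twist 0.1
```

Call:
servo_tool(motion=[[[0,-0.25,2.5,0,-1],[0,-0.25,4.7,0,-1],[0,-0.25,4.7,0,-1],[0,-0.25,4.7,0,-1]]])

```text
time_s: 2.35
eef_pos: [0.4403, 0.1216, 0.0458]
eef_rot: [0.001, 0.156, 0.988, 0.0]
wrist_force: [0.5, -0.0, 0.4]
opening: 0.998
grasp_force: 0.0
```

Call:
servo_tool(motion=[[[0,0,0,0,0.3],[0,0,0,0,0.3],[0,0,0,0,0.3],[0,0,0,0,0.3],[0,0,0,0,0.3]]])

```text
time_s: 2.85
eef_pos: [0.4402, 0.1215, 0.0455]
eef_rot: [0.001, 0.156, 0.988, 0.0]
wrist_force: [-1.3, -0.7, 7.6]
opening: 0.511
grasp_force: 62.0
```

Call:
servo_tool(motion=[[[0,0,-1,0,0.3],[0,0,-4,0,0.3],[0,0,-8,0,0.3],[0,0,-10.4,0,0.3],[0,0,-10.4,0,0.3]]])

```text
time_s: 3.35
eef_pos: [0.4418, 0.1216, 0.1524]
eef_rot: [0.004, 0.156, 0.988, 0.001]
wrist_force: [1.3, 0.4, -1.4]
opening: 0.509
grasp_force: 61.5
```

Call:
servo_tool(motion=[[[1.2,4.5,0,-4.5,0.3],[2.5,9,0,-4.5,0.3],[3.7,13.4,0,-4.5,0.3],[5,17.9,0,-4.5,0.3],[6.2,22.4,0,-4.5,0.3]]])

```text
time_s: 3.85
eef_pos: [0.448, 0.3551, 0.1469]
eef_rot: [-0.001, 0.117, 0.993, -0.001]
wrist_force: [1.4, -0.4, -1.3]
opening: 0.507
grasp_force: 61.8
```

Call:
servo_tool(motion=[[[0,0,0,0,0.3],[0,0,3,0,0.3],[0,0,6,0,0.3],[0,0,6,0,0.3],[0,0,6,0,0.3]]])

```text
time_s: 4.35
eef_pos: [0.4482, 0.3529, 0.0874]
eef_rot: [-0.001, 0.117, 0.993, -0.001]
wrist_force: [0.1, 0.2, -0.7]
opening: 0.51
grasp_force: 62.3
```

```bash
python3 - <<'E'
from p import *
x,y=cell(T3,-38.5e-3,24.5e-3)
plan((x,y,.052,76.5))
c=ctrl.camera("side"); save(c,"s2.png")
E
```

```text
t 4.35 p [0.4482 0.3529 0.0874] yaw 76.6 tilt [-0.003 -0.001 -1.   ] q [ 0.46  0.38  1.73 -0.    1.03 -0.88] F [ 0.1  0.2 -0.7] open 0.509666825720072
-> [0.451 0.354 0.052] shift cm [-0.24  0.15  3.54] twist 0.1
```

View pics/s2.png

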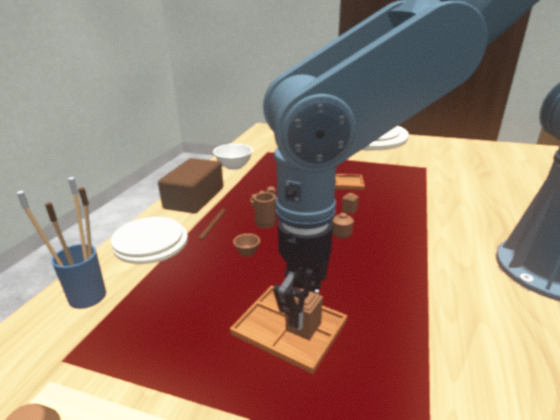

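The seal at (303,315) hangs above the near-robot, +y square cell of the three-cell tray, clear of the partitions. I'll lower it.

Call:
servo_tool(motion=[[[-0.2,0.15,1.2,0,0.3],[-0.2,0.15,2.2,0,0.3],[-0.2,0.15,2.9,0,0.3],[-0.2,0.15,3.3,0,0.3],[-0.2,0.15,3.5,0,0.3]]])

```text
time_s: 4.9
eef_pos: [0.4511, 0.3545, 0.0526]
eef_rot: [-0.0, 0.117, 0.993, -0.0]
wrist_force: [0.1, -0.5, -0.9]
opening: 0.508
grasp_force: 62.3
```

Call:
servo_tool(motion=[[[0,0,0,0,0.3],[0,0,0,0,0.3]]])

```text
time_s: 5.1
eef_pos: [0.4517, 0.3548, 0.0535]
eef_rot: [0.0, 0.117, 0.993, 0.0]
wrist_force: [0.5, -0.9, -1.7]
opening: 0.51
grasp_force: 62.3
```

Call:
servo_tool(motion=[[[0,0,0.1,0,0.3],[0,0,0.2,0,0.3],[0,0,0.2,0,0.3]]])

```text
time_s: 5.4
eef_pos: [0.4517, 0.3548, 0.0515]
eef_rot: [0.0, 0.117, 0.993, 0.0]
wrist_force: [-0.7, 0.6, -0.4]
opening: 0.508
grasp_force: 62.6
```

Call:
servo_tool(motion=[[[0,0,0.1,0,0.3],[0,0,0.1,0,0.3]]])

```text
time_s: 5.6
eef_pos: [0.4517, 0.3548, 0.0515]
eef_rot: [0.0, 0.117, 0.993, 0.0]
wrist_force: [-2.9, -2.4, 7.9]
opening: 0.509
grasp_force: 63.5
```

Call:
servo_tool(motion=[[[0,0,0,0,-0.4],[0,0,0,0,-0.4],[0,0,0,0,-0.4],[0,0,-1,0,-0.4],[0,0,-4,0,-0.4]]])

```text
time_s: 6.1
eef_pos: [0.4494, 0.3535, 0.0882]
eef_rot: [-0.003, 0.117, 0.993, -0.002]
wrist_force: [-0.2, 0.3, -0.0]
opening: 0.7
grasp_force: 0.0
```

Call:
servo_tool(motion=[[[0,0,-4.5,0,-0.4],[0,0,-9,0,-0.4],[0,0,-9,0,-0.4]]])

```text
time_s: 6.4
eef_pos: [0.4554, 0.3568, 0.1885]
eef_rot: [0.006, 0.117, 0.993, 0.004]
wrist_force: [0.8, -0.6, -0.2]
opening: 0.698
grasp_force: 0.0
```

```bash
python3 - <<'E'
from p import *
x,y=cell(T3,38.5e-3,24.5e-3)
plan((.6416,-.0044,.18,76.5),(.6416,-.0044,.056,76.5),(.6416,-.0044,.18,76.5),(x,y,.18,76.5),(x,y,.1,76.5))
E
```

```text
t 6.4 p [0.4554 0.3568 0.1885] yaw 76.6 tilt [ 0.012  0.006 -1.   ] q [ 0.46  0.25  1.67  0.    1.21 -0.88] F [ 0.8 -0.6 -0.2] open 0.697985864235136
-> [ 0.642 -0.004  0.18 ] shift cm [-26.48 -30.82   0.85] twist 0.1
-> [ 0.642 -0.004  0.056] shift cm [ 0.   0.  12.4] twist -0.0
-> [ 0.642 -0.004  0.18 ] shift cm [  0.    0.  -12.4] twist -0.0
-> [0.526 0.336 0.18 ] shift cm [19.2  30.38  0.  ] twist -0.0
-> [0.526 0.336 0.1  ] shift cm [0. 0. 8.] twist -0.0
```

Call:
servo_tool(motion=[[[-13.3,-15.3,0,0,-1],[-13.3,-15.3,0,0,-1],[-13.3,-15.3,0,0,-1],[-13.3,-15.3,0,0,-1],[-13.3,-15.3,0,0,-1]]])

```text
time_s: 6.9
eef_pos: [0.5481, 0.1699, 0.1809]
eef_rot: [0.001, 0.12, 0.993, -0.001]
wrist_force: [0.2, 0.1, -0.5]
opening: 1.001
grasp_force: 0.0
```

Call:
servo_tool(motion=[[[-13.3,-15.3,0,0,-1],[-13.3,-15.3,0,0,-1],[-13.3,-15.3,0,0,-1],[-13.3,-15.3,0,0,-1],[-13.3,-15.3,0,0,-1]]])

```text
time_s: 7.4
eef_pos: [0.6414, -0.01, 0.1807]
eef_rot: [0.001, 0.119, 0.993, -0.001]
wrist_force: [-0.7, 0.1, 0.3]
opening: 0.997
grasp_force: 0.0
```

Call:
servo_tool(motion=[[[0,0,2,0,-1],[0,0,4,0,-1],[0,0,4,0,-1],[0,0,4,0,-1]]])

```text
time_s: 7.8
eef_pos: [0.6388, -0.0038, 0.1403]
eef_rot: [-0.001, 0.117, 0.993, 0.0]
wrist_force: [0.8, -0.1, 0.9]
opening: 0.997
grasp_force: 0.0
```

```bash
python3 - <<'E'
from p import *
plan((.6416,-.0044,.056,76.5))
E
```

```text
t 7.8 p [ 0.6388 -0.0038  0.1403] yaw 76.6 tilt [-0.001  0.    -1.   ] q [-0.19  0.44  1.53  0.    1.18 -1.53] F [ 0.8 -0.1  0.9] open 0.9969794043833788
-> [ 0.642 -0.004  0.056] shift cm [-0.29  0.01  8.43] twist 0.1
```

Call:
servo_tool(motion=[[[-0.3,0,3,0,-1],[-0.3,0,6,0,-1],[-0.3,0,8.4,0,-1],[-0.3,0,8.4,0,-1],[-0.3,0,8.4,0,-1]]])

```text
time_s: 8.3
eef_pos: [0.6428, -0.0051, 0.0576]
eef_rot: [0.001, 0.117, 0.993, -0.0]
wrist_force: [0.1, -0.3, -0.1]
opening: 0.998
grasp_force: 0.0
```

Call:
servo_tool(motion=[[[0,0,0,0,0.1],[0,0,0,0,0.1],[0,0,0,0,0.1],[0,0,0,0,0.1],[0,0,0,0,0.1]]])

```text
time_s: 8.8
eef_pos: [0.6436, -0.0057, 0.0588]
eef_rot: [0.002, 0.117, 0.993, -0.0]
wrist_force: [-1.2, -0.5, 6.9]
opening: 0.63
grasp_force: 62.6
```

Call:
servo_tool(motion=[[[0,0,-1,0,0.1],[0,0,-4,0,0.1],[0,0,-8,0,0.1],[0,0,-12.4,0,0.1],[0,0,-12.4,0,0.1]]])

```text
time_s: 9.3
eef_pos: [0.6464, -0.0061, 0.1893]
eef_rot: [0.007, 0.117, 0.993, -0.0]
wrist_force: [0.6, -0.4, 0.2]
opening: 0.629
grasp_force: 63.6
```

Call:
servo_tool(motion=[[[2.1,3.4,0,0,0.1],[4.2,6.7,0,0,0.1],[6.3,10,0,0,0.1],[8.4,13.3,0,0,0.1],[9.6,15.2,0,0,0.1]]])

```text
time_s: 9.8
eef_pos: [0.5824, 0.1673, 0.1803]
eef_rot: [-0.0, 0.116, 0.993, 0.0]
wrist_force: [0.2, -0.7, -1.9]
opening: 0.629
grasp_force: 63.7
```

Call:
servo_tool(motion=[[[2.1,3.4,0,0,0.1],[4.2,6.7,0,0,0.1],[6.3,10,0,0,0.1],[8.4,13.3,0,0,0.1],[9.6,15.2,0,0,0.1]]])

```text
time_s: 10.3
eef_pos: [0.5242, 0.3374, 0.1804]
eef_rot: [-0.0, 0.116, 0.993, 0.0]
wrist_force: [0.1, 0.2, -1.7]
opening: 0.632
grasp_force: 63.7
```

Call:
servo_tool(motion=[[[0,0,1,0,0.1],[0,0,4,0,0.1],[0,0,6,0,0.1],[0,0,6,0,0.1],[0,0,6,0,0.1]]])

```text
time_s: 10.8
eef_pos: [0.526, 0.334, 0.12]
eef_rot: [-0.0, 0.117, 0.993, -0.0]
wrist_force: [-0.0, -0.1, -1.9]
opening: 0.631
grasp_force: 63.7
```

```bash
python3 - <<'E'
from p import *
x,y=cell(T3,38.5e-3,24.5e-3)
plan((x,y,.0625,76.5))
c=ctrl.camera("side"); save(c,"s3.png")
E
```

```text
t 10.8 p [0.526 0.334 0.12 ] yaw 76.5 tilt [-0.001 -0.001 -1.   ] q [ 0.38  0.43  1.58 -0.    1.13 -0.96] F [-0.  -0.1 -1.9] open 0.6305143015280174
-> [0.526 0.336 0.062] shift cm [0.05 0.18 5.75] twist 0.0
```

View pics/s3.png

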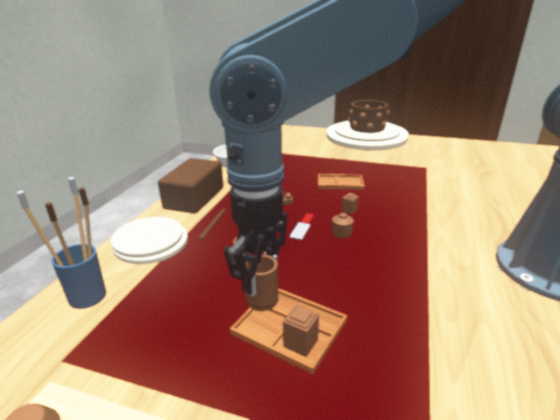

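The large seal stands at (301,330) in its cell, and the pot at (263,283) is upright over the far square cell. I'll lower the pot slowly.

Call:
servo_tool(motion=[[[0,0.2,2,0,0.1],[0,0.2,3.6,0,0.1],[0,0.2,4.7,0,0.1],[0,0.2,5.2,0,0.1],[0,0.2,5.3,0,0.1]]])

```text
time_s: 11.35
eef_pos: [0.526, 0.3365, 0.0666]
eef_rot: [-0.001, 0.117, 0.993, -0.0]
wrist_force: [0.2, 0.4, -1.7]
opening: 0.63
grasp_force: 63.7
```

Call:
servo_tool(motion=[[[0,0,0,0,0.1],[0,0,0.1,0,0.1],[0,0,0.2,0,0.1],[0,0,0.2,0,0.1]]])

```text
time_s: 11.75
eef_pos: [0.5265, 0.3368, 0.0655]
eef_rot: [0.0, 0.117, 0.993, 0.0]
wrist_force: [-0.7, -0.1, -1.9]
opening: 0.63
grasp_force: 63.7
```

Call:
servo_tool(motion=[[[0,0,0.1,0,0.1],[0,0,0.1,0,0.1]]])

```text
time_s: 11.95
eef_pos: [0.5266, 0.3369, 0.0649]
eef_rot: [0.0, 0.117, 0.993, 0.0]
wrist_force: [-1.4, -0.7, 3.0]
opening: 0.63
grasp_force: 63.9
```

Call:
servo_tool(motion=[[[0,0,0.1,0,0.1],[0,0,0.1,0,0.1]]])

```text
time_s: 12.15
eef_pos: [0.5267, 0.3369, 0.0648]
eef_rot: [0.0, 0.117, 0.993, 0.0]
wrist_force: [-4.5, -2.6, 9.7]
opening: 0.628
grasp_force: 64.6
```

Contact. I'll release and rise, then go to the brush rest.

Call:
servo_tool(motion=[[[0,0,-0.1,0,-0.6],[0,0,-0.1,0,-0.6],[0,0,-0.1,0,-0.6],[0,0,-1,0,-0.6],[0,0,-4,0,-0.6]]])

```text
time_s: 12.65
eef_pos: [0.524, 0.3357, 0.1006]
eef_rot: [-0.003, 0.117, 0.993, -0.002]
wrist_force: [0.1, 0.1, -0.5]
opening: 0.802
grasp_force: 0.0
```

Call:
servo_tool(motion=[[[0,0,-4,0,-0.6],[0,0,-8,0,-0.6],[0,0,-8,0,-0.6]]])

```text
time_s: 12.95
eef_pos: [0.5301, 0.3384, 0.1911]
eef_rot: [0.005, 0.117, 0.993, 0.003]
wrist_force: [0.8, 0.3, 1.0]
opening: 0.8
grasp_force: 0.0
```

```bash
python3 - <<'E'
from p import *
x,y=cell(T3,0,-38.5e-3)
plan((.663,-.112,.16,111.6),(.663,-.112,.046,111.6),(.663,-.112,.17,111.6),(x,y,.17,76.5),(x,y,.08,76.5))
E
```

```text
t 12.95 p [0.5301 0.3384 0.1911] yaw 76.6 tilt [ 0.012  0.005 -1.   ] q [ 0.38  0.35  1.53  0.    1.25 -0.96] F [0.8 0.3 1. ] open 0.8001665080835432
-> [ 0.663 -0.112  0.16 ] shift cm [-23.37 -40.73   3.11] twist -35.0
-> [ 0.663 -0.112  0.046] shift cm [ 0.   0.  11.4] twist -0.0
-> [ 0.663 -0.112  0.17 ] shift cm [  0.    0.  -12.4] twist -0.0
-> [0.474 0.284 0.17 ] shift cm [ 3.04 43.75  0.  ] twist 35.1
-> [0.474 0.284 0.08 ] shift cm [0. 0. 9.] twist -0.0
```

Call:
servo_tool(motion=[[[-11.8,-20.3,0,0,-1],[-11.8,-20.3,0,0,-1],[-11.8,-20.3,0,0,-1],[-11.8,-20.3,0,0,-1],[-11.8,-20.3,0,0,-1]]])

```text
time_s: 13.45
eef_pos: [0.5946, 0.1089, 0.1834]
eef_rot: [0.0, 0.118, 0.993, -0.0]
wrist_force: [0.5, 0.1, -1.5]
opening: 0.995
grasp_force: 0.0
```

Call:
servo_tool(motion=[[[-11.8,-20.3,0,0,-1],[-11.8,-20.3,0,0,-1],[-11.8,-20.3,0,0,-1],[-11.8,-20.3,0,0,-1],[-11.8,-20.3,0,0,-1]]])

```text
time_s: 13.95
eef_pos: [0.662, -0.1164, 0.1832]
eef_rot: [0.0, 0.118, 0.993, -0.0]
wrist_force: [0.1, -0.5, -1.2]
opening: 0.999
grasp_force: 0.0
```

Call:
servo_tool(motion=[[[0,0,1,-8,-1],[0,0,3,-16,-1],[0,0,5,-24,-1],[0,0,6,-32,-1],[0,0,6,-35,-1]]])

```text
time_s: 14.45
eef_pos: [0.66, -0.1125, 0.1204]
eef_rot: [-0.002, -0.189, 0.982, 0.001]
wrist_force: [0.1, 0.1, -0.6]
opening: 1.001
grasp_force: 0.0
```

Call:
servo_tool(motion=[[[0,0,0,0,-1],[0,0,0,0,-1]]])

```text
time_s: 14.65
eef_pos: [0.6618, -0.113, 0.1235]
eef_rot: [0.0, -0.186, 0.982, -0.0]
wrist_force: [0.2, -0.9, -0.1]
opening: 1.001
grasp_force: 0.0
```

```bash
python3 - <<'E'
from p import *
plan((.663,-.112,.046,111.6))
c=ctrl.camera("top"); save(c,"t4.png")
E
```

```text
t 14.65 p [ 0.6618 -0.113   0.1235] yaw 111.5 tilt [ 0. -0. -1.] q [-0.35  0.52  1.44 -0.    1.18 -2.29] F [ 0.2 -0.9 -0.1] open 1.0006479059902955
-> [ 0.663 -0.112  0.046] shift cm [-0.14  0.05  7.75] twist -0.1
```

View pics/t4.png

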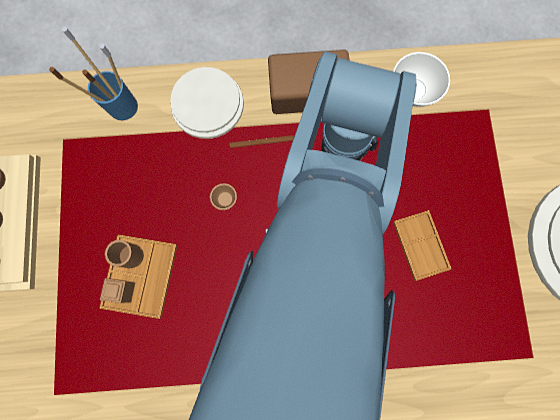

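The pot (125,253) and the large seal (117,291) stand in their cells. The arm hides the rest, so I'll rely on the measurement and descend.

Call:
servo_tool(motion=[[[-0.1,0,3,0,-1],[-0.1,0,6,0,-1],[-0.1,0,7.7,0,-1],[-0.1,0,7.7,0,-1],[-0.1,0,7.7,0,-1]]])

```text
time_s: 15.2
eef_pos: [0.663, -0.1127, 0.0469]
eef_rot: [0.0, -0.187, 0.982, -0.0]
wrist_force: [-0.5, -0.0, 0.2]
opening: 0.999
grasp_force: 0.0
```

Call:
servo_tool(motion=[[[0,0,0,0,0.2],[0,0,0,0,0.4],[0,0,0,0,0.7],[0,0,0,0,0.7],[0,0,0,0,0.7]]])

```text
time_s: 15.7
eef_pos: [0.663, -0.1126, 0.047]
eef_rot: [0.0, -0.187, 0.982, -0.0]
wrist_force: [1.0, 0.1, -1.4]
opening: 0.218
grasp_force: 58.9
```

Call:
servo_tool(motion=[[[0,0,0,0,0.7],[0,0,0,0,0.7]]])

```text
time_s: 15.9
eef_pos: [0.663, -0.1126, 0.0469]
eef_rot: [0.0, -0.187, 0.982, -0.0]
wrist_force: [-0.0, 0.7, 4.4]
opening: 0.222
grasp_force: 59.6
```

Call:
servo_tool(motion=[[[0,0,-1,0,0.7],[0,0,-4,0,0.7],[0,0,-8,0,0.7],[0,0,-12.4,0,0.7],[0,0,-12.4,0,0.7]]])

```text
time_s: 16.4
eef_pos: [0.6666, -0.1138, 0.1788]
eef_rot: [0.006, -0.187, 0.982, -0.003]
wrist_force: [1.4, 0.6, -0.1]
opening: 0.221
grasp_force: 58.9
```

Call:
servo_tool(motion=[[[0,4,0,0,0.7],[0.5,8,0,0,0.7],[1,13,0,0,0.7],[1.5,18,0,0,0.7],[1.5,22,0,0,0.7]]])

```text
time_s: 16.9
eef_pos: [0.5654, 0.0885, 0.1695]
eef_rot: [-0.001, -0.187, 0.982, 0.0]
wrist_force: [0.4, 0.2, -1.3]
opening: 0.22
grasp_force: 59.0
```

Call:
servo_tool(motion=[[[0.3,4,0,8,0.7],[0.6,9,0,16,0.7],[0.9,13,0,24,0.7],[1.2,18,0,32,0.7],[1.5,21.7,0,35,0.7]]])

```text
time_s: 17.4
eef_pos: [0.4723, 0.2846, 0.1699]
eef_rot: [-0.0, 0.119, 0.993, -0.0]
wrist_force: [1.1, 1.0, -1.2]
opening: 0.222
grasp_force: 59.0
```

Call:
servo_tool(motion=[[[0,0,0,0,0.7],[0,0,0,0,0.7],[0,0,0,0,0.7]]])

```text
time_s: 17.7
eef_pos: [0.4742, 0.2821, 0.1701]
eef_rot: [-0.0, 0.117, 0.993, -0.0]
wrist_force: [0.2, -0.8, -1.0]
opening: 0.227
grasp_force: 59.1
```

```bash
python3 - <<'E'
from p import *
x,y=cell(T3,0,-38.5e-3)
plan((x,y,.08,76.5))
c=ctrl.camera("side"); save(c,"s5.png")
E
```

```text
t 17.7 p [0.4742 0.2821 0.1701] yaw 76.6 tilt [-0. -0. -1.] q [ 0.32  0.22  1.74 -0.    1.18 -1.01] F [ 0.2 -0.8 -1. ] open 0.22684057147460604
-> [0.474 0.284 0.08 ] shift cm [0.09 0.13 9.01] twist 0.1
```

View pics/s5.png

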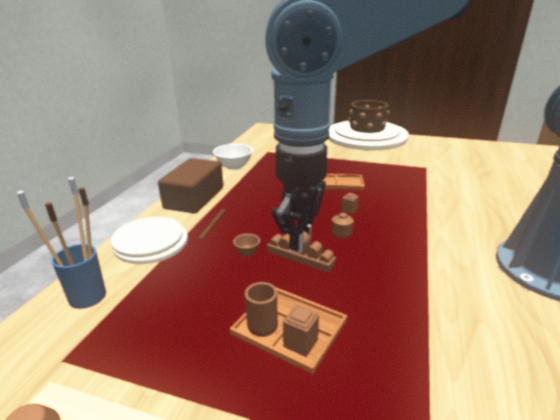

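The rest is level at (302,250) and parallel to the tray. The pot (261,309) and the seal (301,330) stand in place. I'll lower the rest.

Call:
servo_tool(motion=[[[0.1,0.1,3,0,0.7],[0.1,0.1,6,0,0.7],[0.1,0.1,8.5,0,0.7],[0.1,0.1,10,0,0.7],[0.1,0.1,10,0,0.7]]])

```text
time_s: 18.25
eef_pos: [0.4722, 0.2825, 0.0681]
eef_rot: [-0.002, 0.118, 0.993, -0.001]
wrist_force: [-0.4, 0.5, -1.3]
opening: 0.219
grasp_force: 59.1
```

Call:
servo_tool(motion=[[[0,0,0.6,0,0.7],[0,0,1,0,0.7],[0,0,1.3,0,0.7],[0,0,1.5,0,0.7],[0,0,1.5,0,0.7]]])

```text
time_s: 18.75
eef_pos: [0.4733, 0.2841, 0.0554]
eef_rot: [0.0, 0.117, 0.993, 0.0]
wrist_force: [0.1, 0.6, -0.1]
opening: 0.214
grasp_force: 59.1
```

Call:
servo_tool(motion=[[[0,0,0.1,0,0.7],[0,0,0.2,0,0.7],[0,0,0.2,0,0.7]]])

```text
time_s: 19.05
eef_pos: [0.4732, 0.284, 0.0532]
eef_rot: [-0.0, 0.117, 0.993, -0.0]
wrist_force: [0.3, -0.0, -1.2]
opening: 0.224
grasp_force: 59.1
```

Call:
servo_tool(motion=[[[0,0,0.1,0,0.7],[0,0,0.1,0,0.7]]])

```text
time_s: 19.25
eef_pos: [0.4734, 0.2841, 0.0528]
eef_rot: [0.0, 0.117, 0.993, 0.0]
wrist_force: [-1.9, 0.3, 4.2]
opening: 0.219
grasp_force: 59.7
```

Call:
servo_tool(motion=[[[0,0,0,0,0.2],[0,0,0,0,0.2],[0,0,0,0,0.2],[0,0,-1,0,0.2],[0,0,-4,0,0.2]]])

```text
time_s: 19.75
eef_pos: [0.471, 0.2831, 0.0904]
eef_rot: [-0.003, 0.117, 0.993, -0.001]
wrist_force: [-0.6, 0.1, 0.2]
opening: 0.398
grasp_force: 0.0
```

Call:
servo_tool(motion=[[[0,0,-4.5,0,0.2],[0,0,-9,0,0.2],[0,0,-9,0,0.2]]])

```text
time_s: 20.05
eef_pos: [0.4774, 0.2856, 0.1903]
eef_rot: [0.006, 0.117, 0.993, 0.003]
wrist_force: [0.3, 0.3, 0.5]
opening: 0.401
grasp_force: 0.0
```

```bash
python3 - <<'E'
from p import *
x,y=cell(T2,38.5e-3,0)
plan((.4503,-.13,.18,73),(.4503,-.13,.038,73),(.4503,-.13,.15,73),(x,y,.15,103.4),(x,y,.07,103.4))
E
```

```text
t 20.05 p [0.4774 0.2856 0.1903] yaw 76.6 tilt [ 0.013  0.004 -1.   ] q [ 0.33  0.2   1.73  0.    1.2  -1.01] F [0.3 0.3 0.5] open 0.40117508616557723
-> [ 0.45 -0.13  0.18] shift cm [ -6.99 -41.05   1.03] twist 3.6
-> [ 0.45  -0.13   0.038] shift cm [ 0.   0.  14.2] twist 0
-> [ 0.45 -0.13  0.15] shift cm [  0.    0.  -11.2] twist 0
-> [ 0.541 -0.287  0.15 ] shift cm [-13.3  -12.33   0.  ] twist -30.4
-> [ 0.541 -0.287  0.07 ] shift cm [0. 0. 8.] twist -0.0
```

Call:
servo_tool(motion=[[[-3.6,-20.5,0,0,-1],[-3.6,-20.5,0,0,-1],[-3.6,-20.5,0,0,-1],[-3.6,-20.5,0,0,-1],[-3.6,-20.5,0,0,-1]]])

```text
time_s: 20.55
eef_pos: [0.4604, 0.0721, 0.1824]
eef_rot: [0.0, 0.119, 0.993, -0.001]
wrist_force: [-0.3, 0.4, -0.0]
opening: 0.999
grasp_force: 0.0
```

Call:
servo_tool(motion=[[[-3.6,-20.5,0,3.6,-1],[-3.6,-20.5,0,3.6,-1],[-3.6,-20.5,0,3.6,-1],[-3.6,-20.5,0,3.6,-1],[-3.6,-20.5,0,3.6,-1]]])

```text
time_s: 21.05
eef_pos: [0.4482, -0.1358, 0.1828]
eef_rot: [0.001, 0.15, 0.989, -0.001]
wrist_force: [0.9, 0.5, -0.5]
opening: 1.006
grasp_force: 0.0
```

Call:
servo_tool(motion=[[[0,0,3,0,-1],[0,0,6,0,-1],[0,0,8,0,-1],[0,0,8,0,-1],[0,0,8,0,-1]]])

```text
time_s: 21.55
eef_pos: [0.4483, -0.1308, 0.1025]
eef_rot: [-0.0, 0.148, 0.989, 0.0]
wrist_force: [-0.5, 0.3, -0.8]
opening: 0.995
grasp_force: 0.0
```

```bash
python3 - <<'E'
from p import *
plan((.4503,-.13,.038,73))
E
```

```text
t 21.55 p [ 0.4483 -0.1308  0.1025] yaw 73.0 tilt [-0.001  0.001 -1.   ] q [-0.54  0.15  1.99  0.    1.   -1.81] F [-0.5  0.3 -0.8] open 0.9949890856704444
-> [ 0.45  -0.13   0.038] shift cm [-0.17  0.13  6.45] twist 0.0
```

Call:
servo_tool(motion=[[[-0.2,0.1,2.5,0,-1],[-0.2,0.1,5,0,-1],[-0.2,0.1,6.4,0,-1],[-0.2,0.1,6.4,0,-1],[-0.2,0.1,6.4,0,-1]]])

```text
time_s: 22.05
eef_pos: [0.4514, -0.1314, 0.0396]
eef_rot: [0.001, 0.148, 0.989, -0.0]
wrist_force: [0.5, -0.8, -0.0]
opening: 0.996
grasp_force: 0.0
```

Call:
servo_tool(motion=[[[0,0,0,0,0],[0,0,0,0,0.3],[0,0,0,0,0.5],[0,0,0,0,0.5],[0,0,0,0,0.5]]])

```text
time_s: 22.55
eef_pos: [0.451, -0.1315, 0.0391]
eef_rot: [0.001, 0.148, 0.989, -0.0]
wrist_force: [-1.1, 0.3, 5.5]
opening: 0.365
grasp_force: 59.9
```

Call:
servo_tool(motion=[[[0,0,0,0,0.5],[0,0,0,0,0.5]]])

```text
time_s: 22.75
eef_pos: [0.4509, -0.1315, 0.039]
eef_rot: [0.001, 0.148, 0.989, -0.0]
wrist_force: [0.7, 0.5, 5.9]
opening: 0.365
grasp_force: 59.9
```

Call:
servo_tool(motion=[[[0,0,-1,0,0.5],[0,0,-4,0,0.5],[0,0,-8,0,0.5],[0,0,-11,0,0.5],[0,0,-11,0,0.5]]])

```text
time_s: 23.25
eef_pos: [0.453, -0.1326, 0.1532]
eef_rot: [0.004, 0.148, 0.989, -0.002]
wrist_force: [0.2, -0.3, -1.2]
opening: 0.364
grasp_force: 59.5
```

Call:
servo_tool(motion=[[[-2.6,-2.4,0,-6,0.5],[-5.2,-4.8,0,-12,0.5],[-8,-7.4,0,-18,0.5],[-10.6,-9.8,0,-24,0.5],[-13.3,-12.3,0,-30.4,0.5]]])

```text
time_s: 23.75
eef_pos: [0.5414, -0.2884, 0.1471]
eef_rot: [-0.001, -0.119, 0.993, 0.001]
wrist_force: [-0.1, 0.2, -1.0]
opening: 0.366
grasp_force: 59.4
```

Call:
servo_tool(motion=[[[0,0,2,0,0.5],[0,0,5,0,0.5],[0,0,7,0,0.5],[0,0,7,0,0.5],[0,0,7,0,0.5]]])

```text
time_s: 24.25
eef_pos: [0.541, -0.2873, 0.0777]
eef_rot: [-0.001, -0.116, 0.993, 0.001]
wrist_force: [-0.1, -0.8, 0.3]
opening: 0.364
grasp_force: 59.7
```

```bash
python3 - <<'E'
from p import *
x,y=cell(T2,38.5e-3,0)
plan((x,y,.0452,103.4))
c=ctrl.camera("side"); save(c,"s6.png"); cv2.imwrite("pics/s6c.png",cv2.resize(c["pixels"][100:380,200:480,::-1],(580,580)))
E
```

```text
t 24.25 p [ 0.541  -0.2873  0.0777] yaw 103.4 tilt [-0.002  0.001 -1.   ] q [-0.68  0.47  1.62 -0.    1.05 -2.49] F [-0.1 -0.8  0.3] open 0.36413941293710533
-> [ 0.541 -0.287  0.045] shift cm [-0.06  0.04  3.25] twist -0.0
```

View pics/s6c.png

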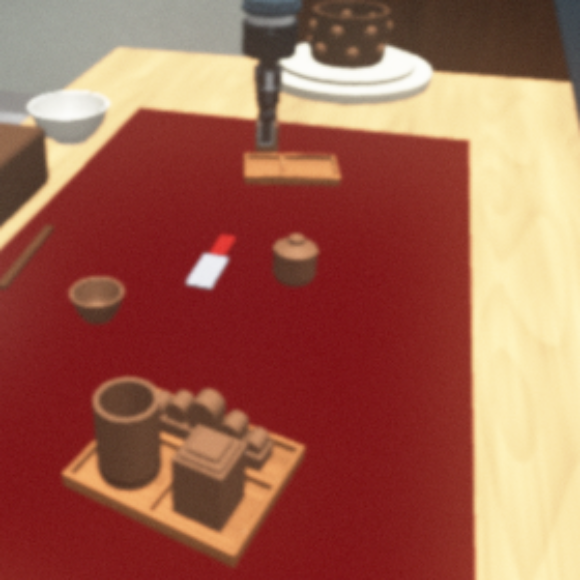

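The crop shows the rest, pot and large seal standing in the three-cell tray. The gripper with the small seal is above the far (narrow) cell of the other tray, at crop (265,140). I'll lower it.

Call:
servo_tool(motion=[[[0,0,1.2,0,0.5],[0,0,2.2,0,0.5],[0,0,2.8,0,0.5],[0,0,3,0,0.5],[0,0,3,0,0.5]]])

```text
time_s: 24.8
eef_pos: [0.5413, -0.2875, 0.0478]
eef_rot: [-0.0, -0.116, 0.993, 0.0]
wrist_force: [0.1, 0.3, -0.0]
opening: 0.364
grasp_force: 59.7
```

Call:
servo_tool(motion=[[[0,0,0.1,0,0.5],[0,0,0.2,0,0.5],[0,0,0.2,0,0.5]]])

```text
time_s: 25.1
eef_pos: [0.5416, -0.2878, 0.0465]
eef_rot: [0.0, -0.116, 0.993, -0.0]
wrist_force: [-0.3, 0.3, -0.6]
opening: 0.362
grasp_force: 59.7
```

Call:
servo_tool(motion=[[[0,0,0.1,0,0.5],[0,0,0.15,0,0.5],[0,0,0.15,0,0.5]]])

```text
time_s: 25.4
eef_pos: [0.5416, -0.2877, 0.0451]
eef_rot: [0.0, -0.116, 0.993, -0.0]
wrist_force: [-1.4, 0.5, 0.5]
opening: 0.365
grasp_force: 60.0
```

Call:
servo_tool(motion=[[[0,0,0.1,0,0.5],[0,0,0.1,0,0.5]]])

```text
time_s: 25.6
eef_pos: [0.5417, -0.2878, 0.0451]
eef_rot: [-0.0, -0.117, 0.993, -0.0]
wrist_force: [-3.2, 3.5, 10.6]
opening: 0.366
grasp_force: 61.1
```

Call:
servo_tool(motion=[[[0,0,-0.1,0,-0.2],[0,0,-0.1,0,-0.2],[0,0,-0.1,0,-0.2],[0,0,-1,0,-0.2],[0,0,-4,0,-0.2]]])

```text
time_s: 26.1
eef_pos: [0.5394, -0.2861, 0.0812]
eef_rot: [-0.002, -0.116, 0.993, 0.002]
wrist_force: [-0.8, 0.1, 0.2]
opening: 0.6
grasp_force: 0.0
```

Call:
servo_tool(motion=[[[0,0,-4,0,-0.2],[0,0,-8,0,-0.2],[0,0,-8,0,-0.2],[0,0,-8,0,-0.2]]])

```text
time_s: 26.5
eef_pos: [0.5422, -0.2883, 0.1657]
eef_rot: [0.001, -0.116, 0.993, -0.001]
wrist_force: [-1.7, -0.1, -0.5]
opening: 0.599
grasp_force: 0.0
```

```bash
python3 - <<'E'
from p import *
x,y=cell(T2,-26.5e-3,0)
plan((.449,-.009,.165,103.4),(.449,-.009,.036,103.4),(.449,-.009,.15,103.4),(x,y,.15,103.4),(x,y,.08,103.4))
E
```

```text
t 26.5 p [ 0.5422 -0.2883  0.1657] yaw 103.4 tilt [ 0.003 -0.002 -1.   ] q [-0.68  0.35  1.58 -0.    1.2  -2.49] F [-1.7 -0.1 -0.5] open 0.5990723151689652
-> [ 0.449 -0.009  0.165] shift cm [ 2.61 29.33  0.07] twist -0.0
-> [ 0.449 -0.009  0.036] shift cm [ 0.   0.  12.9] twist -0.0
-> [ 0.449 -0.009  0.15 ] shift cm [  0.    0.  -11.4] twist -0.0
-> [ 0.478 -0.302  0.15 ] shift cm [  3.94 -29.16   0.  ] twist -0.0
-> [ 0.478 -0.302  0.08 ] shift cm [0. 0. 7.] twist -0.0
```

Call:
servo_tool(motion=[[[1.3,14.6,0,0,-1],[1.3,14.6,0,0,-1],[1.3,14.6,0,0,-1],[1.3,14.6,0,0,-1]]])

```text
time_s: 26.9
eef_pos: [0.4915, -0.143, 0.1611]
eef_rot: [-0.003, -0.118, 0.993, 0.003]
wrist_force: [0.1, -0.6, -0.7]
opening: 1.001
grasp_force: 0.0
```

Call:
servo_tool(motion=[[[1.3,14.7,0,0,-1],[1.3,14.7,0,0,-1],[1.3,14.7,0,0,-1],[1.3,14.7,3,0,-1],[1.3,14.7,6,0,-1]]])

```text
time_s: 27.4
eef_pos: [0.4484, -0.0075, 0.1031]
eef_rot: [0.001, -0.118, 0.993, -0.0]
wrist_force: [-0.3, -0.3, -1.3]
opening: 1.001
grasp_force: 0.0
```

Call:
servo_tool(motion=[[[0,0,0,0,-1],[0,0,0,0,-1],[0,0,0,0,-1]]])

```text
time_s: 27.7
eef_pos: [0.4493, -0.0093, 0.1047]
eef_rot: [0.001, -0.116, 0.993, -0.0]
wrist_force: [0.7, 0.3, 0.4]
opening: 1.003
grasp_force: 0.0
```

```bash
python3 - <<'E'
from p import *
plan((.449,-.009,.036,103.4))
E
```

```text
t 27.7 p [ 0.4493 -0.0093  0.1047] yaw 103.3 tilt [ 0.001 -0.    -1.   ] q [-0.29  0.11  2.04 -0.    1.   -2.09] F [0.7 0.3 0.4] open 1.0033237725803035
-> [ 0.449 -0.009  0.036] shift cm [0.02 0.03 6.87] twist -0.1
```

Call:
servo_tool(motion=[[[0,0,3,0,-1],[0,0,5.5,0,-1],[0,0,6.9,0,-1],[0,0,6.9,0,-1],[0,0,6.9,0,-1]]])

```text
time_s: 28.2
eef_pos: [0.4494, -0.0092, 0.0358]
eef_rot: [0.001, -0.116, 0.993, -0.0]
wrist_force: [-0.1, 0.6, 0.4]
opening: 1.0
grasp_force: 0.0
```

Call:
servo_tool(motion=[[[0,0,0,0,-0.3],[0,0,0,0,0],[0,0,0,0,0.2],[0,0,0,0,0.2],[0,0,0,0,0.2]]])

```text
time_s: 28.7
eef_pos: [0.4493, -0.0089, 0.0362]
eef_rot: [0.001, -0.117, 0.993, -0.0]
wrist_force: [-4.0, 1.0, 10.2]
opening: 0.568
grasp_force: 60.6
```

Call:
servo_tool(motion=[[[0,0,0,0,0.2],[0,0,0,0,0.2]]])

```text
time_s: 28.9
eef_pos: [0.4493, -0.0089, 0.0362]
eef_rot: [0.001, -0.117, 0.993, -0.0]
wrist_force: [-2.9, 0.5, 11.2]
opening: 0.567
grasp_force: 60.6
```

Call:
servo_tool(motion=[[[0,0,-1,0,0.2],[0,0,-4,0,0.2],[0,0,-8,0,0.2],[0,0,-11.4,0,0.2],[0,0,-11.4,0,0.2]]])

```text
time_s: 29.4
eef_pos: [0.4518, -0.0095, 0.1542]
eef_rot: [0.005, -0.117, 0.993, -0.002]
wrist_force: [0.2, 0.1, -1.4]
opening: 0.566
grasp_force: 62.4
```

Call:
servo_tool(motion=[[[0.5,-3,0,0,0.2],[1,-7,0,0,0.2],[1.5,-11,0,0,0.2],[1.9,-14.5,0,0,0.2],[1.9,-14.5,0,0,0.2]]])

```text
time_s: 29.9
eef_pos: [0.4638, -0.1579, 0.1489]
eef_rot: [0.0, -0.115, 0.993, -0.001]
wrist_force: [0.3, 0.4, -0.9]
opening: 0.566
grasp_force: 62.5
```

Call:
servo_tool(motion=[[[0.5,-3,0,0,0.2],[1,-7,0,0,0.2],[1.5,-11,0,0,0.2],[2,-14.6,0,0,0.2],[2,-14.6,0,0,0.2]]])

```text
time_s: 30.4
eef_pos: [0.4779, -0.3042, 0.1487]
eef_rot: [0.0, -0.115, 0.993, -0.001]
wrist_force: [1.2, 0.3, -1.2]
opening: 0.559
grasp_force: 62.6
```

Call:
servo_tool(motion=[[[0,0,2,0,0.2],[0,0,5,0,0.2],[0,0,7,0,0.2],[0,0,7,0,0.2],[0,0,7,0,0.2]]])

```text
time_s: 30.9
eef_pos: [0.4777, -0.2995, 0.0786]
eef_rot: [-0.0, -0.117, 0.993, 0.001]
wrist_force: [-0.5, 0.7, -1.6]
opening: 0.565
grasp_force: 62.6
```

```bash
python3 - <<'E'
from p import *
x,y=cell(T2,-26.5e-3,0)
plan((x,y,.0422,103.4))
c=ctrl.camera("side"); cv2.imwrite("pics/s7c.png",cv2.resize(c["pixels"][100:250,240:440,::-1],(800,600)))
E
```

```text
t 30.9 p [ 0.4777 -0.2995  0.0786] yaw 103.4 tilt [-0.001  0.001 -1.   ] q [-0.77  0.38  1.75  0.    1.01 -2.58] F [-0.5  0.7 -1.6] open 0.5651638068865258
-> [ 0.478 -0.302  0.042] shift cm [-0.   -0.24  3.64] twist 0.0
```

View pics/s7c.png

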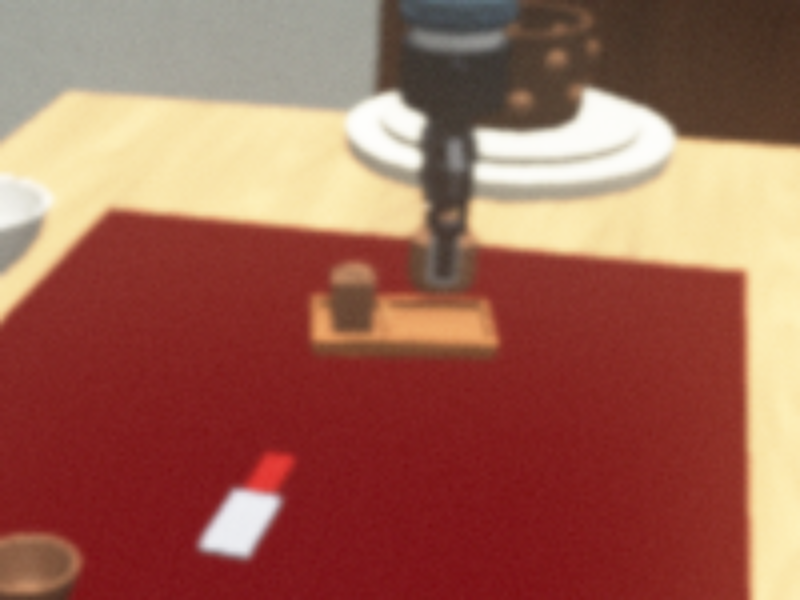

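The small seal stands in the narrow cell (crop 353,298), and the dropper (443,262) is above the square cell. I'll lower it.

Call:
servo_tool(motion=[[[0,-0.2,1.2,0,0.2],[0,-0.2,2.3,0,0.2],[0,-0.2,3,0,0.2],[0,-0.2,3.2,0,0.2],[0,-0.2,3.3,0,0.2]]])

```text
time_s: 31.45
eef_pos: [0.478, -0.3026, 0.0452]
eef_rot: [-0.0, -0.116, 0.993, 0.0]
wrist_force: [-0.2, -0.6, -0.8]
opening: 0.564
grasp_force: 62.7
```

Call:
servo_tool(motion=[[[0,0,0.1,0,0.2],[0,0,0.2,0,0.2],[0,0,0.2,0,0.2]]])

```text
time_s: 31.75
eef_pos: [0.4784, -0.3028, 0.0439]
eef_rot: [0.0, -0.116, 0.993, -0.0]
wrist_force: [-0.5, -0.3, -1.0]
opening: 0.561
grasp_force: 62.7
```

Call:
servo_tool(motion=[[[0,0,0.1,0,0.2],[0,0,0.15,0,0.2],[0,0,0.15,0,0.2]]])

```text
time_s: 32.05
eef_pos: [0.4783, -0.3028, 0.0424]
eef_rot: [0.0, -0.116, 0.993, -0.0]
wrist_force: [-0.1, -0.6, -1.0]
opening: 0.563
grasp_force: 62.8
```

Call:
servo_tool(motion=[[[0,0,0.1,0,0.2],[0,0,0.1,0,0.2]]])

```text
time_s: 32.25
eef_pos: [0.4783, -0.3028, 0.0423]
eef_rot: [-0.0, -0.117, 0.993, -0.0]
wrist_force: [-3.7, 2.0, 8.1]
opening: 0.565
grasp_force: 63.6
```

Call:
servo_tool(motion=[[[0,0,-0.1,0,-0.5],[0,0,-0.1,0,-0.5],[0,0,-0.1,0,-0.5],[0,0,-1,0,-0.5],[0,0,-4,0,-0.5]]])

```text
time_s: 32.75
eef_pos: [0.4764, -0.301, 0.0791]
eef_rot: [-0.002, -0.116, 0.993, 0.003]
wrist_force: [-0.1, 0.3, -0.0]
opening: 0.746
grasp_force: 0.0
```

Call:
servo_tool(motion=[[[0,0,-5,0,-0.5],[0,0,-10,0,-0.5],[0,0,-14,0,-0.5],[0,0,-14,0,-0.5],[0,0,-14,0,-0.5]]])

```text
time_s: 33.25
eef_pos: [0.4788, -0.3032, 0.223]
eef_rot: [0.001, -0.117, 0.993, -0.001]
wrist_force: [0.7, 0.3, -0.3]
opening: 0.752
grasp_force: 0.0
```

Call:
servo_tool(motion=[[[0,5,0,0,-0.5],[0,10,0,0,-0.5],[0,15,0,0,-0.5],[0,20,0,0,-0.5],[0,20,0,0,-0.5]]])

```text
time_s: 33.75
eef_pos: [0.429, -0.1026, 0.2188]
eef_rot: [-0.002, -0.119, 0.993, 0.002]
wrist_force: [0.2, -0.7, -0.2]
opening: 0.748
grasp_force: 0.0
```

```bash
python3 - <<'E'
from p import *
plan()
c=ctrl.camera("side"); save(c,"s8.png"); c=ctrl.camera("top"); save(c,"t8.png")
W=cloud(c).reshape(-1,3)
for n,T,x,y in(("pot",T3,.0385,.0245),("ls",T3,-.0385,.0245),("rest",T3,0,-.0385),("drop",T2,-.0265,0),("ss",T2,.0385,0)):
    a,b=cell(T,x,y);P=W[(np.hypot(W[:,0]-a,W[:,1]-b)<.04)&(W[:,2]<.1)&(W[:,2]>.03)]
    if len(P)<5: print(n,"none");continue
    zm=np.percentile(P[:,2],97);Q=P[P[:,2]>zm-.006][:,:2]
    r=cv2.minAreaRect((Q*1000).astype(np.float32)); d=np.array(r[0])/1000-T[0]; t=np.radians(T[1])
    print(n,"z",zm.round(4),"in tray",np.round([d@[np.cos(t),np.sin(t)],d@[-np.sin(t),np.cos(t)]],4),"want",x,y)
E
```

```text
t 33.75 p [ 0.429  -0.1026  0.2188] yaw 103.6 tilt [-0.005  0.004 -1.   ] q [-0.51 -0.09  1.96  0.    1.27 -2.32] F [ 0.2 -0.7 -0.2] open 0.7483708049213003
pot z 0.0857 in tray [0.0394 0.0253] want 0.0385 0.0245
ls z 0.0759 in tray [-0.035   0.0256] want -0.0385 0.0245
rest z 0.0568 in tray [ 0.0009 -0.0373] want 0 -0.0385
drop none
ss z 0.0591 in tray [ 0.0384 -0.0009] want 0.0385 0
```

View pics/t8.png

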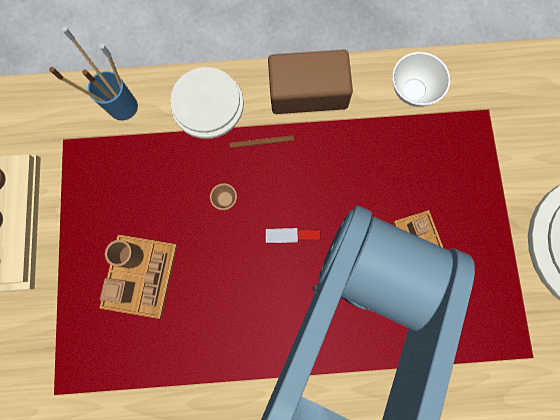

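View pics/s8.png

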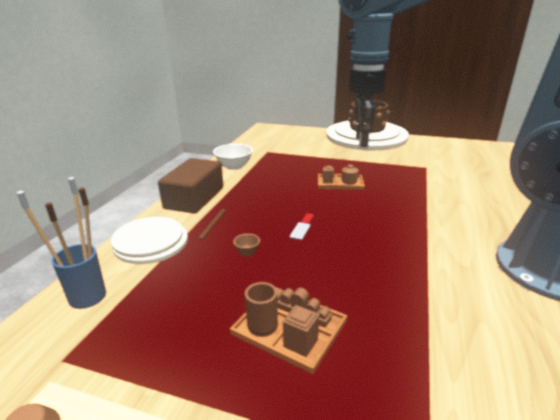

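Both trays are filled. The dropper (350,174) and small seal (328,174) are upright, the other three pieces are centred and seated, and the bystanders haven't moved. I'll hand in.

```bash
python3 -c "
from bench import ctrl
print(ctrl.hand_in())"
```

```text
the job is handed in; nothing more can be done
None
```

Both kits are made up and handed in: all five pieces were lowered into their cells and stand upright, and the bowl, scraper and modelling tool were left where they lay; the hand-in returned no verdict.

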